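# Push the salt tray home into its corner stop

## Robot

A 7-joint arm with a two-finger parallel gripper is mounted at the origin on a cart in front of the work surface, level with it; the furniture and walls round the work are solid. World frame = base frame: x ahead of the robot, y to its left, z up, the work surface at z = 0. Lengths are in m, angles in rad, forces in N, time in s.
With the tool pointing down it reaches from about 0.375 to 0.925 m from the base axis. Payload 3.1 kg.
Tool frame: the origin (TCP) lies at the very end of the fingers, on their centre line; the grasp point (between the pads) lies robot.tcp_to_grasp behind it (robot.tcp_to_grasp is the distance from the TCP to the grasp point, in m); z points along the fingers, y is the line along which they close (so a half turn about z gives the same grasp; the last joint's range is limited). The gripper opens to 85 mm and grips with 20 to 120 N. Pads are 22 mm wide; open, the fingers measure 114 mm over their backs; the gripper's body (76 mm by 85 mm) begins 54 mm behind the grasp point. The pads swing forward as they close: fully open they stand 13 mm farther back than shut.
Start: joints at [1.148, 0.383, 0.044, 1.598, -0.018, 1.161, -0.05], TCP at [0.207, -0.616, 0.231] pointing down, gripper open.
Joint ranges: [-2.61, 2.61], [-0.41, 2.15], [-1.48, 1.57], [0, 2.5], [-1.57, 4.71], [0.05, 1.97], [-2.85, 2.85]. Speed limits (rad/s): [2.79, 2.79, 3.14, 3.14, 3.14, 3.14, 3.14].

## Interface

Orientations are given as a unit quaternion [x, y, z, w].
In Python, from workcell import robot gives the robot as it stands.
- The arm moves only by the shell command python3 -m pendant 'ROWS' [FORCE]. ROWS is JSON, one flat list of numbers, 7 for each row, row after row: the opening, from -1 (shut) to 1 (fully open), then the shift along the world's x, y, z in mm, then the turn, a rotation vector about the world's x, y, z in rad. A call has 1 to 10 rows; each row is the pose to reach, as a shift and turn from the pose commanded when the call began; what a row does not reach only later rows make up. A row lasts 1/12 s, in which the tool goes at most 41.7 mm and 7.16 degrees, less where a joint would pass 70% of its speed; a pose out of reach is approached as far as the arm can. A call with a gripper value outside its range is refused whole. The fingers move at their own pace and stop on an object; FORCE is the grip in N (left out, the last holds). Time passes only in rows, so rows that repeat a pose let the fingers close. It gives the time, the measured TCP pose, the force, the opening and the grip force at its end, in the units of the state.
- robot.observe(): the state, without advancing time (a new reading comes with each control period).
- robot.snapshot(name): name is "scene" or "top"; returns the picture (384x512x3 uint8, red, green, blue); there is no depth.
- robot.camera_params(name): a dict with "camera_matrix" (3x3 intrinsics, pixels), "R" (3x3) and "t" (3): a world point X has camera coordinates R X + t. Camera axes: x right, y down, z forward; pixel columns grow to the right and rows downward; lengths in m; the calibration is good to about 2 mm. A picture is of the moment at which its call begins. camera_params takes no time and is no camera call.
- robot.hand_in(): hands the job in; it is judged then, once.
The state is a dict: "clock": time; "joint_pos": joint angles; "joint_velocities": joint speeds; "joint_efforts": joint torques, N m; "tool_pos": TCP position; "eef_rot": TCP orientation; "contact_force": force on the tool from outside, world axes, zero at the start; "moment": the same for the moment, N m; "opening": finger opening in m; "finger_force": force on a finger pad.
Only numpy, scipy, OpenCV 4.12 (cv2) and the standard library are available. Lean on these libraries where they do the work, as an engineer would, in place of code of your own. Each camera call takes 0.05 s, during which the arm holds its last target. There are 200 camera calls.

## Task

Push the bamboo tray across the worktop, with the three salt pots riding on it, until it is fully home in the corner of the dark-wood L-shaped stop: its long back edge flush against the long rail and its left end against the short end arm. Use only the fingers against the tray's edges: do not grasp, lift or tip the tray, do not touch the pots and keep them standing on it, and leave everything else on the worktop where it is.

Things in the scene. Friction and masses are not known exactly. Their poses are not given: they have to be found in the camera images.
- tray: Loose flat bamboo tray, pale wood, 97 (its x) by 335 (its y) mm, 22 mm high. Origin: centre of its underside on the worktop; z up, x across it roughly to the back, y along it roughly to the left. Its board has vertical edges 6 to 22 mm above the worktop, with two inset feet below. Smooth feet let it slide easily (friction about 0.3); with the pots it weighs about 0.5 kg.
- stop: Fixed L-shaped dark-wood stop behind and left of the tray, 34 mm high, bars 16 mm thick, brass screws. Origin: inside corner of the L at worktop height, z up. The long rail runs 330 mm along its -y (to the right), its front face at x = 0, +x pointing to the back; the short end arm reaches 98 mm along -x (to the robot), its inner face at y = 0, +y pointing left.
- tray_home (a point): Unmarked point fixed to the stop, at worktop height, 48 mm along -x and 168 mm along -y from the inside corner: where the tray's origin lies when it is fully home; its axes are the stop's, and the tray's are then parallel to them.
- salt_pot_1: Loose open round black stoneware pot of white salt, 85 mm across, 28 mm high, 0.10 kg, standing on the tray's top; origin: centre of its underside. It rides on the tray by friction.
- salt_pot_2: Loose open round black stoneware pot of red salt, 85 mm across, 28 mm high, 0.10 kg, standing on the tray's top; origin: centre of its underside. It rides on the tray by friction.
- salt_pot_3: Loose open round black stoneware pot of black salt, 85 mm across, 28 mm high, 0.10 kg, standing on the tray's top; origin: centre of its underside. It rides on the tray by friction.
- pepper_mill: Bystander, loose: turned dark-wood pepper mill, 50 mm across, 148 mm high, on the right. Origin: centre of its underside.
- kitchen_timer: Bystander, loose: white and black dial timer, 64 mm across, 58 mm high, on the right. Origin: centre of its underside.
- clip_jar_small: Bystander, loose: small wire-clip glass jar, 95x69 mm, 100 mm high, on the right. Origin: on its underside, near its middle.
- label_roll: Bystander, loose: roll of brown paper labels lying flat, 62 mm across, 24 mm high, on the left between the cake stand and the stop. Origin: centre of its underside.
- wooden_scoop: Bystander, loose: wooden scoop, 49x177 mm, 32 mm high, on the right near the front edge. Origin: on its underside, near its middle.
- ramekin: Bystander, loose: white fluted ramekin, 103 mm across, 52 mm high, on the left. Origin: centre of its underside.
- measuring_cup: Bystander, loose: steel measuring cup with a flat handle, 79x160 mm, 37 mm high, near the front edge on the left. Origin: on its underside, near its middle.
Mind the look-alikes: they are no part of the job. Leave any blue look-alike of the salt_pot_2 alone.

How it is judged:
At the end, for the whole second after the job is handed in: The tray lies flat and still, its back edge within about 5 mm of the long rail, its left end within about 5 mm of the end arm, parallel within 0.025 rad; all three pots stand upright on it, centres within 30 mm of its long centre line and 150 mm of its middle (x of tray in the frame of stop between -0.0535 and -0.042 m and y of tray in the frame of stop between -0.1735 and -0.162 m and angle between the y axis of tray and the y axis of stop, either way round below 0.025 rad and height (world z) of tray below 0.004 m and angle between tray's own z axis and vertical below 0.03 rad and linear speed of tray below 0.01 m/s and x of salt_pot_1 in the frame of tray between -0.03 and 0.03 m and y of salt_pot_1 in the frame of tray between -0.15 and 0.15 m and z of salt_pot_1 in the frame of tray between 0.017 and 0.03 m and angle between each of salt_pot_1, salt_pot_2, salt_pot_3's own z axis and vertical below 0.12 rad and x of salt_pot_2 in the frame of tray between -0.03 and 0.03 m and y of salt_pot_2 in the frame of tray between -0.15 and 0.15 m and z of salt_pot_2 in the frame of tray between 0.017 and 0.03 m and x of salt_pot_3 in the frame of tray between -0.03 and 0.03 m and y of salt_pot_3 in the frame of tray between -0.15 and 0.15 m and z of salt_pot_3 in the frame of tray between 0.017 and 0.03 m); the robot touches nothing.
It fails at once if the tray is lifted or tipped instead of slid (height (world z) of tray above 0.008 m or angle between tray's own z axis and vertical above 0.08 rad).
It fails at once if a salt pot is touched by the robot (contact force between any of the fingers, the arm and salt_pot_1 above 0.5 N or contact force between any of the fingers, the arm and salt_pot_2 above 0.5 N or contact force between any of the fingers, the arm and salt_pot_3 above 0.5 N).
It fails at once if a salt pot is tipped or leaves the tray (not (x of salt_pot_1 in the frame of tray between -0.03 and 0.03 m and y of salt_pot_1 in the frame of tray between -0.15 and 0.15 m and z of salt_pot_1 in the frame of tray between 0.017 and 0.03 m and angle between salt_pot_1's own z axis and vertical below 0.12 rad) or not (x of salt_pot_2 in the frame of tray between -0.03 and 0.03 m and y of salt_pot_2 in the frame of tray between -0.15 and 0.15 m and z of salt_pot_2 in the frame of tray between 0.017 and 0.03 m and angle between salt_pot_2's own z axis and vertical below 0.12 rad) or not (x of salt_pot_3 in the frame of tray between -0.03 and 0.03 m and y of salt_pot_3 in the frame of tray between -0.15 and 0.15 m and z of salt_pot_3 in the frame of tray between 0.017 and 0.03 m and angle between salt_pot_3's own z axis and vertical below 0.12 rad)).
It fails at once if a bystander is moved by more than 15 mm (distance of any of pepper_mill, kitchen_timer, clip_jar_small, label_roll, wooden_scoop, ramekin, measuring_cup from where it was at the start of the episode above 0.015 m).
It also fails if it takes over 53 s, if anything falls off the work surface, if the arm or the gripper's body presses on something with over 40 N, if the wrist force passes 120 N, or if a joint passes its speed limit or range.

## Working session

There is one attempt and no reset: what is moved stays moved. The work goes in short steps, Python scripts to look and compute and a shell command to move; the robot and the scene stay as the last step left them, time stands still between calls to the robot, and variables do not carry over. Pictures are saved under pics/ and viewed, at most 10 in all, crops included, and the job is handed in when it is done.

```bash
mkdir -p pics
python3 - <<'E'
from workcell import robot
import cv2,numpy as np
for n in("scene","top"):
    im=robot.snapshot(n); cv2.imwrite(f"pics/{n}0.png",im[:,:,::-1])
    p=robot.camera_params(n); print(n,np.array(p["camera_matrix"]).round(1).tolist(),(-np.array(p["R"]).T@np.array(p["t"])).round(3),np.array(p["R"]).round(2).tolist())
s=robot.observe();print(s["tool_pos"],s["eef_rot"],s["opening"],s["clock"],robot.tcp_to_grasp)
E
```

```text
scene [[398.8, 0.0, 249.7], [0.0, 398.8, 192.7], [0.0, 0.0, 1.0]] [-0.394 -1.17   1.004] [[0.76, -0.65, -0.02], [-0.38, -0.42, -0.82], [0.52, 0.63, -0.57]]
top [[429.2, 0.0, 251.0], [0.0, 429.2, 200.6], [0.0, 0.0, 1.0]] [ 0.288 -0.104  1.425] [[0.03, -1.0, -0.0], [-0.99, -0.02, -0.15], [0.15, 0.01, -0.99]]
[ 0.20715173 -0.61520857  0.22999084] [ 9.86837316e-01  1.61711705e-01 -2.44826571e-04 -1.17324070e-03] 0.08530737084679418 0.1 0.0187
```

View pics/scene0.png

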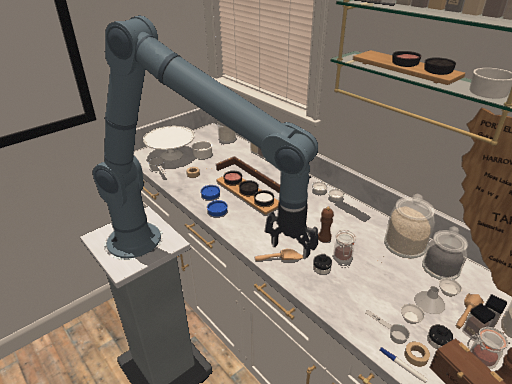

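View pics/top0.png

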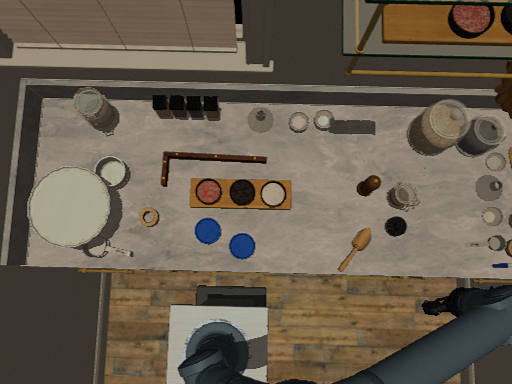

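The top view shows the tray at about cols 190–292, rows 178–210. The L-stop's inside corner is near (170,160), and two blue decoy pots sit in front of the tray at (208,231) and (242,246). Next I measure these precisely.

```bash
cat > h.py <<'E'
from workcell import robot
import cv2,numpy as np
def ray(n,uv,z):
    p=robot.camera_params(n);K,R,t=[np.array(p[k]) for k in("camera_matrix","R","t")]
    uv=np.atleast_2d(uv).astype(float);d=np.c_[uv,np.ones(len(uv))]@np.linalg.inv(K).T@R;c=-R.T@t
    return (c+d*((z-c[2])/d[:,2])[:,None])[:,:2]
def blobs(m,amin=20):
    return sorted([c for c in cv2.findContours(m.astype(np.uint8),cv2.RETR_EXTERNAL,cv2.CHAIN_APPROX_NONE)[0] if cv2.contourArea(c)>amin],key=cv2.contourArea,reverse=True)
def inbox(m,b):
    o=np.zeros_like(m);o[b[1]:b[3],b[0]:b[2]]=m[b[1]:b[3],b[0]:b[2]];return o
BOX={"top":(140,140,310,270),"scene":(180,150,300,220)}
def masks(im,n):
    hsv=cv2.cvtColor(im,cv2.COLOR_RGB2HSV);h,s,v=[hsv[...,i].astype(int) for i in range(3)]
    tray=inbox((h>8)&(h<24)&(s>90)&(v>110),BOX[n]); stop=inbox((h<20)&(s>70)&(v<=105)&(v>20),BOX[n])
    return tray,stop,(h>105)&(h<130)&(s>120)
def tray(im,n="top"):
    # rectangle of tray top: world points of filled contour at z=.022 -> minAreaRect
    c=max(blobs(masks(im,n)[0]),key=lambda c:cv2.contourArea(cv2.convexHull(c)))
    P=ray(n,c[:,0],.022)
    return cv2.minAreaRect((P*1000).astype(np.float32)),c
E
python3 - <<'E'
from h import *
for n in("top","scene"):
    im=robot.snapshot(n);T,S,B=masks(im,n)
    r,c=tray(im,n);print(n,"tray mm",np.round(cv2.boxPoints(r)).tolist(),np.round(r[0]),r[1],r[2])
    s=blobs(S,15)
    for q in s[:3]:
        print("dark",cv2.boundingRect(q),cv2.contourArea(q),(cv2.approxPolyDP(q,2.5,True)[:,0]).tolist(),(ray(n,cv2.approxPolyDP(q,2.5,True)[:,0],.034)*1000).round().tolist())
    for q in blobs(B)[:2]:
        (x,y),rad=cv2.minEnclosingCircle(q);print("blue",x,y,ray(n,(x,y),.02).round(3))
    o=im[:,:,::-1].copy();o[T]=(0,255,0);o[S]=(255,0,255);b=BOX[n]
    cv2.imwrite(f"pics/m_{n}.png",cv2.resize(np.hstack([o[b[1]:b[3],b[0]:b[2]]]),None,fx=4,fy=4,interpolation=0))
E
```

```text
top tray mm [[470.0, 107.0], [471.0, -161.0], [566.0, -161.0], [566.0, 108.0]] [518. -27.] (95.47378540039062, 268.2050476074219) 0.17745323479175568
dark (161, 151, 106, 34) 486.0 [[161, 184], [165, 184], [168, 155], [264, 161], [266, 157], [164, 151], [163, 160], [166, 162], [162, 165], [162, 176], [165, 178], [161, 178]] [[540.0, 202.0], [540.0, 189.0], [638.0, 184.0], [626.0, -136.0], [640.0, -142.0], [652.0, 198.0], [621.0, 200.0], [614.0, 190.0], [604.0, 202.0], [567.0, 200.0], [560.0, 190.0], [560.0, 203.0]]
dark (230, 179, 24, 27) 347.0 [[238, 179], [230, 186], [233, 183], [235, 186], [231, 191], [232, 197], [238, 202], [249, 200], [245, 205], [232, 200], [238, 205], [245, 205], [253, 199], [248, 183], [233, 183]] [[563.0, -51.0], [539.0, -26.0], [549.0, -35.0], [539.0, -42.0], [522.0, -29.0], [502.0, -33.0], [486.0, -53.0], [494.0, -89.0], [477.0, -77.0], [492.0, -34.0], [476.0, -54.0], [477.0, -77.0], [497.0, -102.0], [550.0, -85.0], [549.0, -35.0]]
dark (195, 178, 27, 27) 87.5 [[204, 178], [196, 186], [196, 196], [203, 203], [212, 204], [218, 201], [221, 187], [213, 179], 
[... 459 characters left out ...]
.0], [558.0, 107.0]] [510. -62.] (98.07483673095703, 336.67010498046875) 0.5226417779922485
dark (217, 157, 63, 35) 367.0 [[217, 164], [219, 169], [235, 163], [279, 190], [279, 185], [235, 157]] [[536.0, 193.0], [516.0, 149.0], [606.0, 142.0], [604.0, -163.0], [631.0, -135.0], [642.0, 187.0]]
dark (217, 181, 62, 34) 31.5 [[217, 181], [265, 214], [278, 206], [264, 213]] [[448.0, 73.0], [446.0, -248.0], [521.0, -244.0], [448.0, -240.0]]
dark (187, 172, 13, 6) 24.0 [[199, 174], [191, 176], [187, 173], [190, 177]] [[421.0, 176.0], [384.0, 186.0], [385.0, 220.0], [376.0, 182.0]]
blue 216.85000610351562 207.66250610351562 [[ 0.339 -0.071]]
blue 210.22000122070312 191.82000732421875 [[0.386 0.041]]
```

View pics/m_top.png

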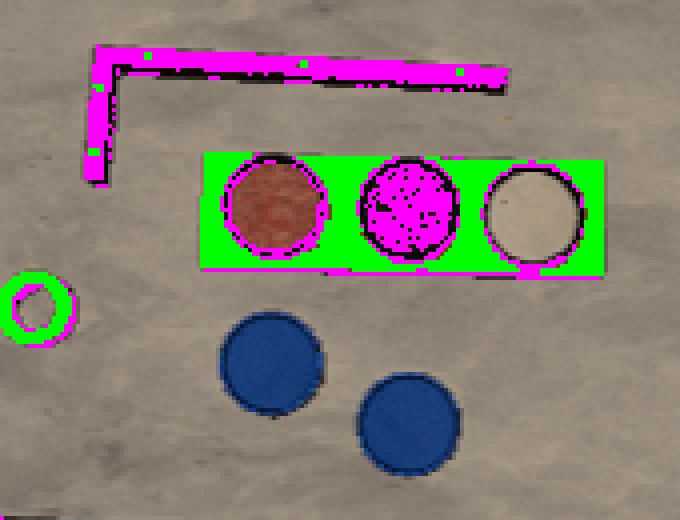

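The masks are clean. Next I fit lines to the tray outline and the stop's inner edges.

```bash
cat >> h.py <<'E'
def measure(im):
    n="top";T,S,_=masks(im,n)
    q=blobs(S,15)[0]; m=np.zeros(S.shape,np.uint8);cv2.drawContours(m,[q],-1,1,-1)
    rail=[(u,np.nonzero(m[140:172,u])[0].max()+140.5) for u in range(174,264)]
    arm=[(np.nonzero(m[v,155:185])[0].max()+155.5,v) for v in range(163,183)]
    def line(uv):
        P=ray(n,uv,.034).astype(np.float32);a=cv2.fitLine(P,cv2.DIST_HUBER,0,.01,.01).ravel();return a[2:],a[:2]
    (p,d),(a,e)=line(rail),line(arm)
    s=np.linalg.solve(np.c_[d,-e],a-p);C=p+d*s[0]; d=d*np.sign(d[1]);ang=-np.arctan2(d[0],d[1])
    return C,ang,np.arctan2(e[1],e[0])
def trayrect(im,box=(180,145,310,225)):
    T=inbox(masks(im,"top")[0],box);v,u=np.nonzero(T)
    P=ray("top",cv2.convexHull(np.c_[u,v].astype(np.float32))[:,0],.022)
    return cv2.minAreaRect((P*1000).astype(np.float32))
E
python3 - <<'E'
from h import *
im=robot.snapshot("top");C,a,e=measure(im);print("corner",C.round(4),"yaw",round(a,4),"arm dir",e)
R=np.array([[np.cos(a),-np.sin(a)],[np.sin(a),np.cos(a)]]);print("home",(C+R@[-.048,-.168]).round(4))
r=trayrect(im);print("tray",r,np.round(cv2.boxPoints(r)).tolist())
hsv=cv2.cvtColor(im,cv2.COLOR_RGB2HSV)
g=cv2.cvtColor(im,cv2.COLOR_RGB2GRAY)
for u,v in((208.5,191.5),(242,192),(273,193.5)): print("pot~",ray("top",(u,v),.05).round(3))
# label roll
q=blobs(inbox(masks(im,"top")[0],(135,195,165,235)))
for c in q: print("roll",ray("top",cv2.minEnclosingCircle(c)[0],.024))
s=robot.observe();print(s["tool_pos"],s["contact_force"])
E
```

```text
corner [0.6352 0.1849] yaw -0.0347 arm dir -0.034977827
home [0.5814 0.0187]
tray ((557.88916015625, -58.79222106933594), (332.48895263671875, 174.8666534423828), 89.90695190429688) [[470.0, -225.0], [645.0, -225.0], [646.0, 107.0], [471.0, 108.0]]
pot~ [[0.516 0.043]]
pot~ [[ 0.517 -0.066]]
pot~ [[ 0.515 -0.167]]
roll [[0.43125131 0.24065816]]
[ 0.20727886 -0.61560104  0.23059458] [ 0.02319673 -0.91770866  0.02546836]
```

The stop corner is at (0.635, 0.185) with yaw −0.035. Home is about (0.581, 0.019) and the tray centre about (0.517, −0.060). I'll move the open gripper in front of the tray so its fingers straddle the middle pot.

```bash
python3 -m pendant '[1,15,36,0,0,0,-0.05, 1,30,72,0,0,0,-0.1, 1,46,108,0,0,0,-0.15, 1,61,144,0,0,0,-0.2, 1,77,180,0,0,0,-0.25, 1,92,216,0,0,0,-0.3, 1,107,252,0,0,0,-0.36, 1,123,288,0,0,0,-0.36, 1,138,324,0,0,0,-0.36, 1,153,360,0,0,0,-0.36]'; python3 -m pendant '[1,15,36,0,0,0,0, 1,30,72,0,0,0,0, 1,46,108,-20,0,0,0, 1,61,144,-40,0,0,0, 1,77,180,-60,0,0,0, 1,80,187,-90,0,0,0, 1,80,187,-120,0,0,0, 1,80,187,-130,0,0,0, 1,80,187,-130,0,0,0]'; python3 -c "
from h import *
s=robot.observe();print(s['tool_pos'],s['eef_rot'],s['contact_force'])
cv2.imwrite('pics/s1.png',cv2.resize(robot.snapshot('scene')[130:260,170:340,::-1],None,fx=4,fy=4));cv2.imwrite('pics/t1.png',robot.snapshot('top')[:,:,::-1])"
```

```text
clock: 1.08
tool_pos: [0.3608, -0.2542, 0.2315]
eef_rot: [1.0, -0.018, 0.0, 0.0]
contact_force: [1.5, 0.1, 0.2]
opening: 0.085
finger_force: 0.0
clock: 1.83
tool_pos: [0.4373, -0.0688, 0.0986]
eef_rot: [1.0, -0.017, -0.004, -0.001]
contact_force: [-0.1, 0.2, 0.2]
opening: 0.0855
finger_force: 0.0
[ 0.43732186 -0.06876401  0.09861175] [ 9.99841484e-01 -1.74198867e-02 -3.63125333e-03 -6.06841889e-04] [-0.13617116  0.24743301  0.15030513]
```

View pics/s1.png

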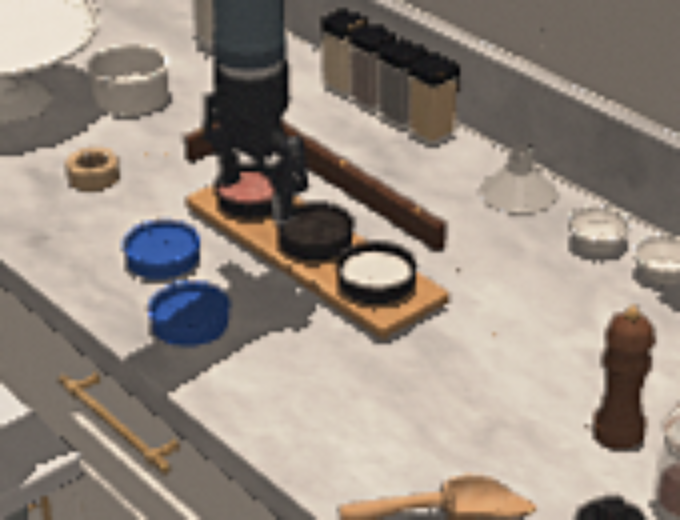

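The gripper is open above the front of the tray, between the blue pots and the tray edge. I descend and then probe gently for the worktop.

```bash
python3 -m pendant '[1,-1,0,-30,0,0,0, 1,-2,0,-55,0,0,0, 1,-2,0,-72,0,0,0, 1,-2,0,-82,0,0,0, 1,-2,0,-86,0,0,0, 1,-2,0,-86,0,0,0]'; python3 -m pendant '[1,0,0,-4,0,0,0, 1,0,0,-7,0,0,0, 1,0,0,-7,0,0,0]'; python3 -c "
from h import *
cv2.imwrite('pics/s2.png',cv2.resize(robot.snapshot('scene')[130:260,170:340,::-1],None,fx=4,fy=4))"
```

```text
clock: 2.43
tool_pos: [0.4393, -0.0698, 0.0159]
eef_rot: [1.0, -0.018, 0.001, 0.0]
contact_force: [-0.1, 0.2, -0.1]
opening: 0.0853
finger_force: 0.0
clock: 2.68
tool_pos: [0.439, -0.0692, 0.0087]
eef_rot: [1.0, -0.018, 0.001, 0.0]
contact_force: [-0.2, -0.3, 0.5]
opening: 0.0855
finger_force: 0.0
```

View pics/s2.png

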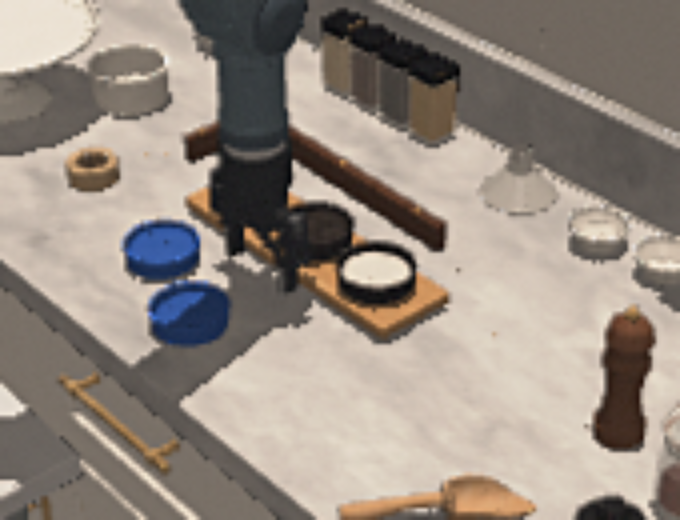

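The fingers are down in front of the tray edge, clear of the blue pots. I probe further down, because the open tips may sit up to 13 mm above the TCP.

```bash
python3 -m pendant '[1,0,0,-3,0,0,0, 1,0,0,-6,0,0,0, 1,0,0,-8,0,0,0, 1,0,0,-8,0,0,0]'; python3 -m pendant '[1,0,0,-2,0,0,0, 1,0,0,-2,0,0,0]'
```

```text
clock: 3.07
tool_pos: [0.438, -0.0689, -0.0002]
eef_rot: [1.0, -0.018, -0.0, -0.0]
contact_force: [-0.3, 0.8, -0.6]
opening: 0.0855
finger_force: 0.0
clock: 3.23
tool_pos: [0.4382, -0.0689, -0.0021]
eef_rot: [1.0, -0.018, -0.0, -0.0]
contact_force: [-0.3, -0.6, -0.6]
opening: 0.0854
finger_force: 0.0
```

No contact at TCP −2 mm, so the open tips are about 11 mm up. I push the tray back slowly, with the tool already at the stop's yaw.

```bash
python3 -m pendant '[1,4,1,-1,0,0,0, 1,9,2,-2,0,0,0, 1,13,3,-2,0,0,0, 1,16,4,-2,0,0,0, 1,18,4,-2,0,0,0, 1,21,4,-2,0,0,0, 1,24,4,-2,0,0,0, 1,27,4,-2,0,0,0, 1,30,4,-2,0,0,0]'; python3 -m pendant '[1,3,0,0,0,0,0, 1,7,0,0,0,0,0, 1,11,0,0,0,0,0, 1,15,0,0,0,0,0, 1,19,0,0,0,0,0, 1,23,0,0,0,0,0, 1,27,0,0,0,0,0, 1,30,-1,0,0,0,0, 1,32,-1,0,0,0,0,1,33,-1,0,0,0,0]'; python3 -c "
from h import *
s=robot.observe();print(s['tool_pos'])
im=robot.snapshot('top');cv2.imwrite('pics/t3.png',cv2.resize(im[130:260,130:310,::-1],None,fx=4,fy=4))"
```

```text
clock: 3.98
tool_pos: [0.4683, -0.065, -0.0041]
eef_rot: [1.0, -0.018, -0.0, -0.0]
contact_force: [-0.8, 0.2, -1.1]
opening: 0.0854
finger_force: 0.8
clock: 4.82
tool_pos: [0.5019, -0.0661, -0.0037]
eef_rot: [1.0, -0.018, 0.0, 0.0]
contact_force: [-3.0, 0.2, 0.4]
opening: 0.0855
finger_force: 1.3
[ 0.50185649 -0.06606984 -0.00366285]
```

View pics/t3.png

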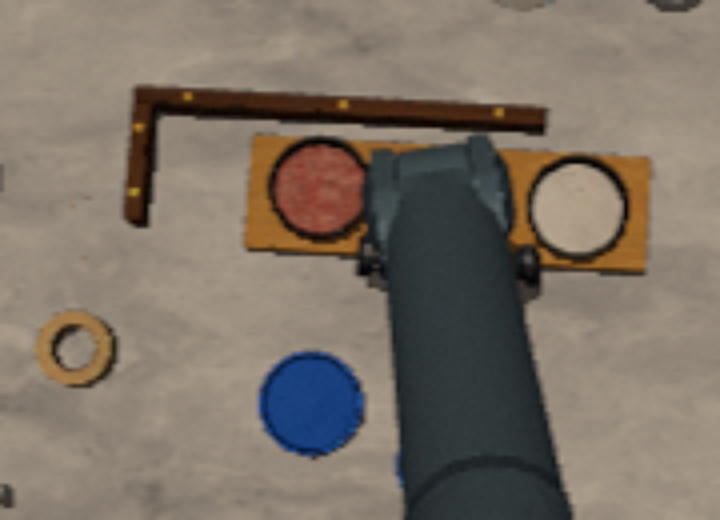

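The push is working: force is about 3 N, the pots are in place, and roughly 20 mm of gap remains to the rail. I continue until it seats.

```bash
python3 -m pendant '[1,2,0,0,0,0,0, 1,5,0,0,0,0,0, 1,8,0,0,0,0,0, 1,11,0,0,0,0,0, 1,13,0,0,0,0,0, 1,14,0,0,0,0,0]'; python3 -m pendant '[1,1,0,0,0,0,0, 1,3,0,0,0,0,0, 1,4,0,0,0,0,0, 1,4,0,0,0,0,0]';python3 -m pendant '[1,1,0,0,0,0,0, 1,2,0,0,0,0,0, 1,3,0,0,0,0,0, 1,3,0,0,0,0,0]'
```

```text
clock: 5.37
tool_pos: [0.5162, -0.066, -0.0037]
eef_rot: [1.0, -0.018, 0.0, -0.0]
contact_force: [-1.5, 0.2, 1.6]
opening: 0.0854
finger_force: 1.5
clock: 5.7
tool_pos: [0.5195, -0.0661, -0.0038]
eef_rot: [1.0, -0.017, -0.0, 0.0]
contact_force: [-2.5, -1.4, 1.4]
opening: 0.0853
finger_force: 1.5
clock: 6.03
tool_pos: [0.5196, -0.0661, -0.0041]
eef_rot: [1.0, -0.017, -0.003, 0.0]
contact_force: [-7.4, -0.2, 5.8]
opening: 0.0856
finger_force: 3.8
```

The tray is seated against the rail: force reached 7.4 N and the tool stopped. I retreat, lift, close the fingers and go to the right end.

```bash
python3 -m pendant '[1,-8,0,0,0,0,0, 1,-20,0,0,0,0,0, 1,-30,0,5,0,0,0, 1,-32,0,30,0,0,0, 1,-32,0,60,0,0,0, 1,-32,0,90,0,0,0, 1,-32,-20,110,0,0,0, -1,-20,-50,120,0,0,0, -1,0,-85,120,0,0,0, -1,15,-120,120,0,0,0]'; python3 -m pendant '[-1,15,-35,0,0,0,0, -1,28,-70,0,0,0,0, -1,38,-100,0,0,0,0, -1,38,-117,0,0,0,0, -1,38,-117,0,0,0,0, -1,38,-117,0,0,0,0]'
python3 - <<'E'
from h import *
im=robot.snapshot('top');cv2.imwrite('pics/t4.png',cv2.resize(im[130:260,130:310,::-1],None,fx=4,fy=4))
T=inbox(masks(im,"top")[0],(180,166,310,225));v,u=np.nonzero(T)
P=ray("top",np.c_[u,v],.022)*1000
r=cv2.minAreaRect(P.astype(np.float32));print(r,cv2.boxPoints(r).round())
E
```

```text
clock: 6.87
tool_pos: [0.5407, -0.1871, 0.1192]
eef_rot: [1.0, -0.017, 0.004, 0.001]
contact_force: [1.3, 0.1, -0.0]
opening: 0.0521
finger_force: 0.0
clock: 7.37
tool_pos: [0.5755, -0.3048, 0.1166]
eef_rot: [1.0, -0.019, 0.001, 0.0]
contact_force: [0.2, 0.4, 0.0]
opening: -0.0002
finger_force: 0.0
((567.474609375, -62.68513488769531), (84.7455062866211, 336.58465576171875), 1.414576530456543) [[ 521.  105.]
 [ 529. -232.]
 [ 614. -230.]
 [ 606.  107.]]
```

View pics/t4.png

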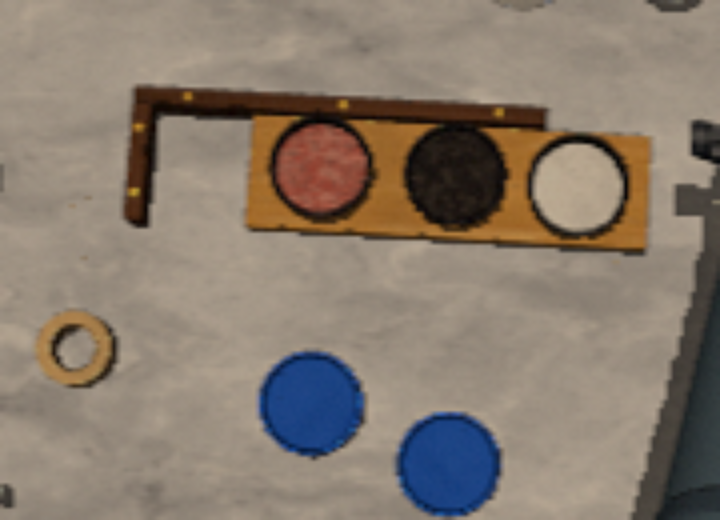

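The tray is flush against the rail and the pots are centred. I descend beside its right end and push left, parallel to the rail.

```bash
python3 -m pendant '[-1,-1,0,-30,0,0,0, -1,-2,0,-60,0,0,0, -1,-3,0,-85,0,0,0, -1,-3,0,-98,0,0,0, -1,-3,5,-105,0,0,0, -1,-3,15,-105,0,0,0, -1,-3,25,-105,0,0,0, -1,-3,33,-105,0,0,0, -1,-3,38,-105,0,0,0]'; python3 -m pendant '[-1,0,3,0,0,0,0, -1,0,6,0,0,0,0, -1,0,9,0,0,0,0, -1,0,12,0,0,0,0, -1,0,15,0,0,0,0, -1,1,19,0,0,0,0, -1,1,23,0,0,0,0, -1,1,27,0,0,0,0, -1,1,31,0,0,0,0, -1,1,34,0,0,0,0]'; python3 -m pendant '[-1,0,3,0,0,0,0, -1,0,7,0,0,0,0, -1,0,11,0,0,0,0, -1,1,15,0,0,0,0, -1,1,19,0,0,0,0, -1,1,23,0,0,0,0, -1,1,27,0,0,0,0, -1,1,31,0,0,0,0, -1,1,34,0,0,0,0, -1,1,36,0,0,0,0]';python3 -c "
from h import *
im=robot.snapshot('top');cv2.imwrite('pics/t5.png',cv2.resize(im[130:260,130:310,::-1],None,fx=4,fy=4))"
```

```text
clock: 8.17
tool_pos: [0.5746, -0.2622, 0.0133]
eef_rot: [1.0, -0.016, 0.002, -0.0]
contact_force: [0.0, 0.8, -0.6]
opening: -0.0001
finger_force: 0.0
clock: 9.0
tool_pos: [0.5733, -0.2314, 0.0112]
eef_rot: [1.0, -0.018, -0.0, 0.0]
contact_force: [1.0, -3.1, 0.1]
opening: -0.0001
finger_force: 1.0
clock: 9.83
tool_pos: [0.5745, -0.1942, 0.0113]
eef_rot: [1.0, -0.017, 0.0, -0.0]
contact_force: [-0.2, -2.7, -0.3]
opening: -0.0
finger_force: 0.9
```

View pics/t5.png

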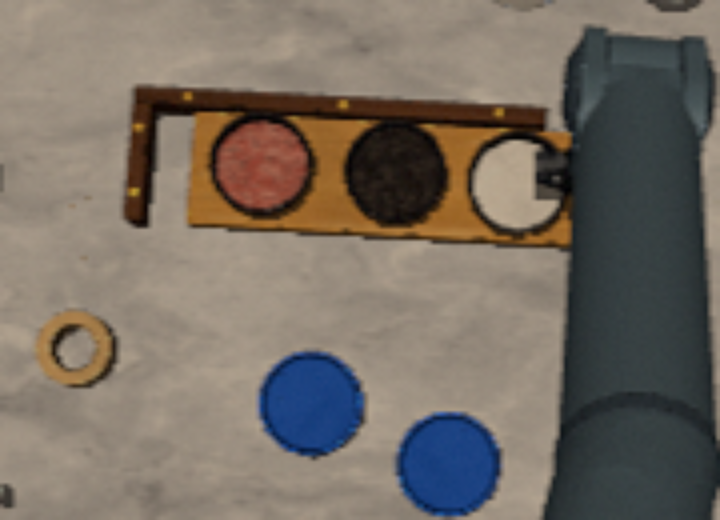

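It is sliding left cleanly along the rail, with about 30 mm to go. The dark knuckle over the white pot is well above it.

```bash
python3 -m pendant '[-1,0,3,0,0,0,0, -1,0,7,0,0,0,0, -1,0,11,0,0,0,0, -1,0,15,0,0,0,0, -1,1,19,0,0,0,0, -1,1,22,0,0,0,0, -1,1,24,0,0,0,0, -1,1,25,0,0,0,0]'; python3 -m pendant '[-1,0,2,0,0,0,0, -1,0,3,0,0,0,0, -1,0,5,0,0,0,0, -1,0,5,0,0,0,0]'; python3 -m pendant '[-1,0,1,0,0,0,0, -1,0,2,0,0,0,0, -1,0,3,0,0,0,0, -1,0,3,0,0,0,0]'
```

```text
clock: 10.55
tool_pos: [0.5756, -0.1692, 0.0113]
eef_rot: [1.0, -0.017, 0.0, -0.0]
contact_force: [0.4, -1.7, -1.2]
opening: -0.0
finger_force: 1.0
clock: 10.88
tool_pos: [0.5754, -0.1645, 0.0113]
eef_rot: [1.0, -0.017, -0.0, -0.0]
contact_force: [0.6, -1.2, 0.5]
opening: -0.0
finger_force: 0.9
clock: 11.22
tool_pos: [0.5755, -0.1617, 0.0113]
eef_rot: [1.0, -0.017, -0.0, -0.0]
contact_force: [-0.4, -1.5, 0.3]
opening: -0.0002
finger_force: 0.9
```

```bash
python3 -m pendant '[-1,0,1,0,0,0,0, -1,0,2,0,0,0,0, -1,0,3,0,0,0,0, -1,0,3,0,0,0,0]'; python3 -m pendant '[-1,0,1,0,0,0,0, -1,0,2,0,0,0,0, -1,0,2,0,0,0,0]'; python3 -c "
from h import *
im=robot.snapshot('top');cv2.imwrite('pics/t6.png',cv2.resize(im[140:220,140:300,::-1],None,fx=5,fy=5,interpolation=2))"
```

```text
clock: 11.55
tool_pos: [0.5754, -0.1601, 0.0113]
eef_rot: [1.0, -0.018, 0.0, 0.001]
contact_force: [0.3, -4.1, -1.6]
opening: 0.0001
finger_force: 1.8
clock: 11.8
tool_pos: [0.5754, -0.16, 0.0113]
eef_rot: [1.0, -0.018, 0.0, 0.002]
contact_force: [0.8, -7.5, -1.0]
opening: -0.0
finger_force: 2.8
```

View pics/t6.png

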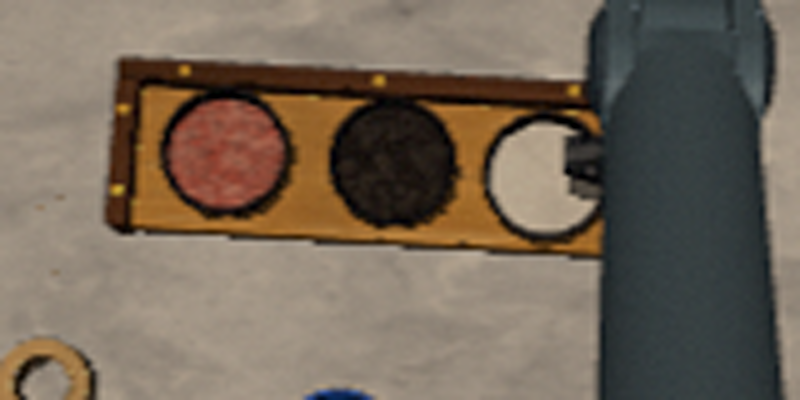

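The left end is seated on the arm and the back is flush. I back off and check with an unobstructed view.

```bash
python3 -m pendant '[-1,0,-5,0,0,0,0, -1,0,-15,0,0,0,0, -1,0,-30,0,0,0,0, -1,0,-45,10,0,0,0, -1,0,-60,40,0,0,0, -1,0,-80,75,0,0,0, -1,0,-110,110,0,0,0, -1,0,-145,130,0,0,0, -1,0,-160,130,0,0,0, -1,0,-160,130,0,0,0]'
python3 - <<'E'
from h import *
im=robot.snapshot('top');cv2.imwrite('pics/t7.png',cv2.resize(im[140:220,140:300,::-1],None,fx=5,fy=5,interpolation=2))
C,a=np.array([.6352,.1849]),-.0347
R=np.array([[np.cos(a),-np.sin(a)],[np.sin(a),np.cos(a)]])
T=masks(im,"top")[0];
# front edge and right end of the tray in stop frame
f=[(u,np.nonzero(T[175:200,u])[0].max()+175.5) for u in range(172,262)]
F=(ray("top",f,.022)-C)@R
k=np.polyfit(F[:,1],F[:,0],1);print("front edge slope",k[0],"x at y=-.168",np.polyval(k,-.168),"expect -.0965")
e=[(np.nonzero(T[v,255:285])[0].max()+255.5,v) for v in range(168,186)]
E=(ray("top",e,.022)-C)@R;print("right end y",np.median(E[:,1]),"expect -.3355")
E
```

```text
clock: 12.68
tool_pos: [0.5758, -0.3246, 0.1444]
eef_rot: [1.0, -0.022, 0.003, 0.003]
contact_force: [-0.3, -0.5, -0.3]
opening: -0.0001
finger_force: 0.0Traceback (most recent call last):
  File "<stdin>", line 7, in <module>
    return umr_maximum(a, axis, None, out, keepdims, initial, where)
ValueError: zero-size array to reduction operation maximum which has no identity
```

View pics/t7.png

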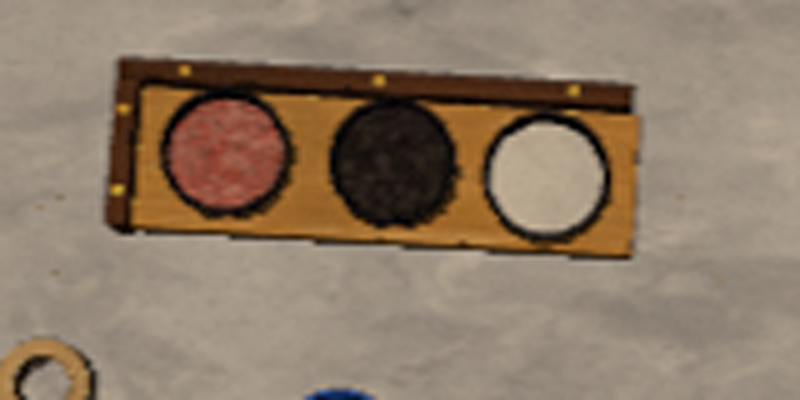

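The view shows the tray in the corner with all three pots upright. The numbers will show whether the right end still has a small gap (crop pixel (635,112)).

Run:
```python
from h import *
im=robot.snapshot('top')
C,a=np.array([.6352,.1849]),-.0347
R=np.array([[np.cos(a),-np.sin(a)],[np.sin(a),np.cos(a)]])
T=masks(im,"top")[0]
def ext(sl): i=np.nonzero(sl)[0]; return i.max() if len(i) else None
f=[(u,ext(T[174:200,u])+174.5) for u in range(170,264) if ext(T[174:200,u])is not None and ext(T[174:200,u])>8]
F=(ray("top",f,.022)-C)@R
k=np.polyfit(F[:,1],F[:,0],1);res=abs(F[:,0]-np.polyval(k,F[:,1]));F=F[res<.004];k=np.polyfit(F[:,1],F[:,0],1)
print(len(F),"front edge slope",k[0],"x at -.168",np.polyval(k,-.168),"expect -.0965")
e=[(ext(T[v,255:285])+255.5,v) for v in range(168,187) if ext(T[v,255:285])is not None]
E=(ray("top",e,.022)-C)@R;print("right end y",np.median(E[:,1]),"expect -.3355")
C2,a2,e2=measure(im);print(C2,a2,e2)
```

```text
91 front edge slope -0.0013165790072452125 x at -.168 -0.09509732926442091 expect -.0965
right end y -0.33334111244824866 expect -.3355
[0.5823966  0.12652054] 0.14218076 0.04769098
```

The tray is home: within about 2 mm on both edges and parallel to 0.001 rad. The arm is clear, so I hand in.

```bash
python3 -c "
from workcell import robot
print(robot.hand_in())"
```

```text
the job is handed in; nothing more can be done
None
```

The tray is home in the corner of the stop, within about 2 mm of both the rail and the end arm and parallel to about 0.001 rad by the last top view, with all three pots standing on it; I handed the job in about 13 s into the 53 s limit, and no verdict came back.

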